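# Put the loupe away in the pedal-lid dust box

### The arm

A 6-joint arm with a two-finger parallel gripper is mounted at the origin on a cart in front of the work surface, level with it; the furniture and walls round the work are solid. World frame = base frame: x ahead of the robot, y to its left, z up, the work surface at z = 0. Lengths are in mm, angles in rad, forces in N, time in s.
With the tool pointing down it reaches from about 375 to 900 mm from the base axis. Payload 3.1 kg.
Tool frame: the origin (TCP) lies midway between the tips of the shut fingers; the grasp point (between the pads) lies 19 mm behind it (r.grasp_offset is the y of the grasp point in the tool frame, in mm); y points along the fingers, x is the direction in which the jaws open and shut, and the axes are right-handed (so a half turn about y gives the same grasp; the last joint's range is limited). The gripper opens to 87 mm and grips with 3 to 60 N. Pads are 19 mm wide; open, the fingers measure 117 mm over their backs; the gripper's body (75 mm by 190 mm) begins 51 mm behind the grasp point.
Start: joints at [1.117, 0.527, 1.433, -0, 1.181, -0.178], TCP at [170.157, 601.368, 222.548] pointing down, gripper open.
Joint ranges: [-3.08, 3.08], [-0.75, 2.2], [0.22, 2.44], [-1.43, 4.57], [0, 2.65], [-2.85, 2.85]. Speed limits (rad/s): [2.79, 2.79, 3.14, 3.14, 3.14, 3.14].

### API

Orientations are given as a unit quaternion [x, y, z, w].
In Python, from rig import r gives the robot as it stands. Calls block until the motion is done:
- r.reach(position, orientation): joint-space move of the TCP to a pose.
- r.move_straight(position, ori=None, rate=150, contact_N=None): straight line of the TCP; ori=None keeps the orientation; rate is the mean speed in mm/s. With contact_N (N) it stops when the force on the tool has changed by that much, and returns True; else False.
- r.move_joints(angles): joint-space move.
- r.set_gripper(opening): opening from 0.0 (shut) to 1.0 (fully open); the grip force is fixed at half the most; returns when the fingers have stopped.
- r.wait(seconds).
- r.solve_ik(position, orientation): joint angles nearest the present ones, or None.
- r.read_camera(name): name is "scene" or "top" or "wrist"; returns a dict with "pixels" (384x512x3 uint8, red, green, blue), "fx", "fy", "cx", "cy" (pixels), "world_to_cam" (4x4, takes a point from world to camera coordinates). Camera axes: x right, y down, z forward; pixel columns grow to the right and rows downward; lengths in mm; the calibration is good to about 2 mm. A picture is of the moment at which its call begins. There is no depth.
A pose or a line that the arm cannot do raises r.Unreachable and nothing moves.
- r.hand_in(): hands the job in, once; it reports no verdict.
Trained networks look in the newest picture that a camera, given by its name, has taken for a name from the list of things; names that differ only in an ending like _2 or _b are one class to them, and where a whole thing is asked for, a point or a joint stands for the part that bears it (a point fixed in the world has none). Each returns a list of dicts, best first, with "p" (0 to 1); they miss things now and then, are a little off and sometimes report something else, mostly with a low value. They report only what shows in the picture. A call takes as long as a camera call.
- r.silhouettes(camera, label): "mask" (384x512 bool, what is visible of it) and "extent" ([centre column, centre row, width, height] as shares, 0 to 1, of the picture: columns of its width, rows of its height, round what is visible of it).
- r.mark_of(camera, label): "point" ([column, row] as shares, 0 to 1, of the picture: columns of its width, rows of its height: a listed point, or the origin of a listed thing).
Readings, each from a call of its own:
- r.get_clock(): time.
- r.get_joint_positions(): joint angles.
- r.get_qvel(): joint speeds.
- r.get_joint_torque(): joint torques, N m.
- r.get_ee_pos(): TCP position.
- r.get_ee_rot(): TCP orientation.
- r.get_ft_force(): force on the tool from outside, world axes, zero at the start.
- r.get_moment(): the same for the moment, N m.
- r.get_width(): opening from 0.0 (shut) to 1.0 (fully open).
Only numpy, scipy, OpenCV 4.12 (cv2) and the standard library are available. Lean on these libraries where they do the work, as an engineer would, in place of code of your own. Each camera call takes 0.05 s, during which the arm holds its last target.

### The job

Put the black eye loupe away in the dust box: press the box's pedal right down and push it sideways under the bent-rod hook so that the lid stands open by itself, stand the loupe upright on the floor of the box without dropping it, then unhook the pedal and ease it all the way up so that the lid shuts without slamming. Work the lid only through the pedal, press and push the pedal firmly but never with more than 20 N, and leave the other tools on the bench where they lie.

Things in the scene. Friction and masses are not known exactly. Their poses are not given: they have to be found in the camera images.
- box: Grey open-topped dust box, fixed to the bench: 100 mm (its x) by 130 mm (its y) by 48 mm high, walls 3 mm, floor top 4 mm above the bench. Origin on the bench under the middle of the box; its +x points away from the pedal to the lid's hinge, its +y is to the left as seen from the pedal end, z up. Base plate in front to x = -193 mm; bracket ears 59 mm high stand at x = -60 mm, y = -16 and +46 mm.
- lid (a joint): Lid of the box, 103 by 134 by 5 mm, hinged on the far rim (box x = +52 mm, z = 48 mm) and linked to the pedal: lid = 5.5 x pedal. 0 rad shut; about 1.4 to 1.9 when the pedal rests in the hook, 1.8 to 2.4 with the pedal right down.
- pedal (a joint): Pedal rocking on a shaft along the box's y, 60 mm before the box's middle and 52 mm up, pointing to the box's -x. 0 rad at rest (tilted 0.12 rad up). Right down it meets a stop, the hook's lower rung, which is not measured and differs each time (about 0.33 to 0.43 rad): feel for it. A spring lifts the pedal: about 6 N at the tread at first, 8 N at the bottom. Let go, it slams the lid.
- shaft (a point): Pedal's shaft, at the bar's place at rest. The pedal can also slide along it to the box's +y, against a side spring (2.4 N at once, 4.6 N at 28 mm) that pushes it back. To unhook it: press it right down again, let it slide back fully to -y, then ease it up.
- hook_gate (a point): On the base: rest line of the pedal's 8 mm wide bar, 42 mm up, where it enters the hook: bent 5 mm rods with a lower rung under the bar and, to +y, an upper arm (about 45 mm up) with its end turned down 2 mm. Pedal right down, slide it to +y until the bar meets the upright (unmeasured: 17 to 28 mm; over 1.5 mm short, it springs out), then let up: it stays under the arm, 0.05 to 0.1 rad higher.
- tread (a point): Middle of the top of the pedal's black rubber tread, 95 mm from the shaft: 38 mm (along the pedal) by 44 mm, between two steel side rims 46 mm apart that stand 6 mm above it. At rest 65 mm above the bench, right down about 25 to 35 mm. It moves with the pedal, sideways too. The rubber gives about 1 mm per 6.5 N.
- loupe_mid (a point): Black eye loupe standing on its wide rim, a round waisted body 34 mm across and 34 mm high; this point is at its centre, 17 mm up. z is up along its axis. About 30 g.
- wood_ball: Brown turned wooden ball handle, 31 mm across, 56 mm high, standing; origin at the underside. To be left alone.
- spool: Small wire spool, 28 mm across, 14 mm high; origin at the underside. To be left alone.
- tweezers: Steel tweezers lying flat, 131 mm long; origin at the underside. To be left alone.
- cup: Clear round cup, 28 mm across, 14 mm high; origin at the underside. To be left alone.
- nippers: Small black-handled nippers lying flat, 102 mm long; origin at the underside. To be left alone.
- screwdriver: Watch screwdriver lying flat, 108 mm long; origin at the underside. To be left alone.

How it is judged (in metres and radians):
On the way, in this order (a step that is already met when the one before it is completed fails the run):
1. the pedal rests in the hook with the robot off it and the lid stands open (value of joint lid above 1.2 rad and contact force between each of the arm, the fingers and pedal below 0.05 N), for 0.2 s.
2. the loupe stands upright on the floor of the open box, let go (x of loupe_mid in the frame of box between -0.036 and 0.036 m and y of loupe_mid in the frame of box between -0.05 and 0.05 m and z of loupe_mid in the frame of box below 0.026 m and angle between loupe_mid's own z axis and vertical below 0.2 rad and value of joint lid above 1.2 rad and contact force between the fingers and loupe below 0.05 N), for 0.2 s.
At the end, for the whole second after the job is handed in: the lid is shut (within 0.06 rad) with the pedal unhooked and up, and the loupe stands upright (within 0.2 rad), at rest on the box's floor, its centre at least 11 mm inside the walls (x of loupe_mid in the frame of box between -0.036 and 0.036 m and y of loupe_mid in the frame of box between -0.05 and 0.05 m and z of loupe_mid in the frame of box below 0.026 m and angle between loupe_mid's own z axis and vertical below 0.2 rad and value of joint lid below 0.06 rad and linear speed of loupe below 0.02 m/s); the robot touches nothing.
It fails at once if the pedal is pressed or pushed with more than 20 N (contact force between any of the fingers, the arm and pedal above 20 N).
It fails at once if the lid slams: it is closing faster than 6 rad/s when nearly shut (value of joint lid below 0.5 rad and velocity of joint lid below -6 rad/s).
It fails at once if the robot pushes the lid itself with more than 2 N (contact force between any of the fingers, the arm and lid above 2 N).
It fails at once if the loupe is dropped (falls free faster than 0.5 m/s) (linear speed of loupe above 0.5 m/s and contact force between anything else and loupe below 0.02 N).
It fails at once if another tool is moved by more than 30 mm (distance of any of wood_ball, spool, tweezers, cup, nippers, screwdriver from where it was at the start of the episode above 0.03 m).
It also fails if it takes over 72 s, if anything falls off the work surface, if the arm or the gripper's body presses on something with over 40 N, if the wrist force passes 120 N, or if a joint passes its speed limit or range.

## Working session

There is one attempt and no reset: what is moved stays moved. The work goes in short steps, each a Python script; the robot and the scene stay as the last script left them, time stands still between calls to the robot, and variables do not carry over. Pictures are saved under pics/ and viewed, and the job is handed in when it is done.

```bash
ls; mkdir -p pics
cat > h.py <<'E'
from rig import r
import numpy as np, cv2
def shot(cam,fn):
    c=r.read_camera(cam); cv2.imwrite('pics/'+fn,cv2.cvtColor(c['pixels'],cv2.COLOR_RGB2BGR)); return c
def P(c):
    K=np.array([[c['fx'],0,c['cx']],[0,c['fy'],c['cy']],[0,0,1]]); return K@np.array(c['world_to_cam'])[:3]
def proj(c,X):
    u=P(c)@np.append(X,1); return u[:2]/u[2]
def tri(obs): # list of (cam,(px,py))
    A=[]
    for c,(u,v) in obs:
        p=P(c); A+= [u*p[2]-p[0], v*p[2]-p[1]]
    A=np.array(A); A/=np.linalg.norm(A[:,:3],axis=1)[:,None]
    s=np.linalg.lstsq(A[:,:3],-A[:,3],rcond=None)
    return s[0], np.abs(A[:,:3]@s[0]+A[:,3])
def onz(c,uv,z):
    p=P(c);u,v=uv
    A=np.array([u*p[2]-p[0],v*p[2]-p[1]])
    return np.append(np.linalg.solve(A[:,:2],-A[:,3]-A[:,2]*z),z)
def px(pt): return (pt[0]*512,pt[1]*384)
E
python3 - <<'E'
from h import *
print(r.get_clock(),r.get_ee_pos(),r.get_ee_rot(),r.grasp_offset,r.get_ft_force())
for n in ['scene','top','wrist']:
    c=shot(n,n+'0.png')
    print(n,c['fx'],np.round(np.linalg.inv(c['world_to_cam'])[:3],2).tolist())
    for l in ['box','shaft','hook_gate','tread','loupe_mid','wood_ball','spool','tweezers','cup','nippers','screwdriver']:
        m=r.mark_of(n,l); print(l,[(np.round(px(d['point']),1).tolist(),round(d['p'],2)) for d in m[:2]])
E
```

```text
pics
0.0 [169.8367234  600.73158978 221.57582856] [ 0.56432362  0.4258625  -0.42720815 -0.56362504] -18.700000000000003 [-0.434285    0.14438823  0.39351224]
scene 371.0659915440264 [[-0.43, -0.69, 0.58, -11.52], [-0.9, 0.33, -0.27, 248.01], [-0.0, -0.64, -0.77, 830.0]]
box [([284.1, 174.5], 0.72)]
shaft [([298.9, 173.2], 0.6)]
hook_gate [([312.3, 190.7], 0.88)]
tread [([318.1, 192.3], 0.71)]
loupe_mid [([261.1, 252.6], 0.76)]
wood_ball [([181.5, 292.1], 0.49)]
spool [([215.5, 259.7], 0.51)]
tweezers [([180.1, 236.8], 0.54)]
cup [([142.2, 305.4], 0.62)]
nippers [([380.1, 189.2], 0.58)]
screwdriver [([319.1, 195.2], 0.63), ([372.5, 166.6], 0.61)]
top 412.97354344620277 [[0.02, -0.99, 0.15, 390.14], [-1.0, -0.02, -0.01, -40.11], [0.01, -0.15, -0.99, 1183.59]]
box [([291.1, 170.5], 0.82), ([297.5, 206.5], 0.6)]
shaft [([290.6, 183.6], 0.57)]
hook_gate [([296.6, 204.9], 0.58), ([290.4, 168.9], 0.28)]
tread [([298.9, 216.7], 0.72)]
loupe_mid []
wood_ball [([147.2, 242.3], 0.66)]
spool [([181.1, 231.0], 0.54), ([147.9, 243.9], 0.16)]
tweezers [([161.3, 195.1], 0.57)]
cup [([114.9, 243.4], 0.48)]
nippers [([368.7, 230.4], 0.7)]
screwdriver [([376.6, 201.6], 0.44)]
wrist 338.15797389416986 [[0.27, 0.92, 0.27, 95.36], [0.96, -0.26, -0.08, 622.06], [0.0, 0.28, -0.96, 385.44]]
box []
shaft []
hook_gate []
tread []
loupe_mid []
wood_ball []
spool []
tweezers []
cup []
nippers []
screwdriver []
```

Run:
```python
import cv2
for n,(x,y,w,h) in {'scene':(120,110,300,225),'top':(90,110,320,180)}.items():
    i=cv2.imread(f'pics/{n}0.png'); cv2.imwrite(f'pics/{n}0z.png',cv2.resize(i[y:y+h,x:x+w],None,fx=2.5,fy=2.5,interpolation=cv2.INTER_CUBIC))
```

```text
(no output)
```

View pics/scene0z.png

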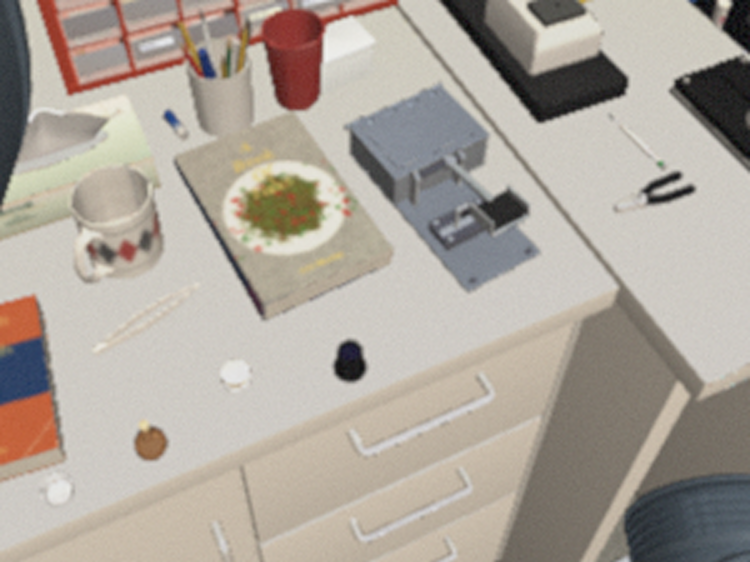

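View pics/top0z.png

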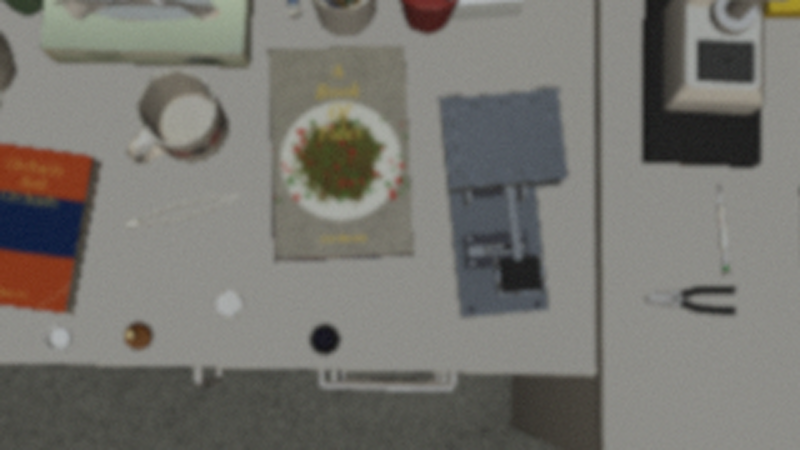

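```bash
cat > m.py <<'E'
from h import *
cs=r.read_camera('scene');ct=r.read_camera('top')
R=lambda a:np.round(a,1).tolist()
def t(n,a,b):
    X,e=tri([(cs,a),(ct,b)]);print(n,R(X),R(e))
S=lambda x,y:(120+x/2.5,110+y/2.5)
T=lambda x,y:(90+x/2.5,110+y/2.5)
t('loupe',S(349,361),T(325,339))
t('tread',S(505,209),T(521,274))
t('tread net',(318.1,192.3),(298.9,216.7))
t('hook net',(312.3,190.7),(296.6,204.9))
t('shaft net',(298.9,173.2),(290.6,183.6))
t('box net',(284.1,174.5),(291.1,170.5))
t('lid farL',S(348,125),T(441,98)); t('lid farR',S(440,87),T(557,88)); t('lid nearR',S(488,133),T(567,177)); t('lid nearL',S(393,180),T(450,188))
t('base nearL',S(471,289),T(462,316)); t('base nearR',S(538,253),T(547,307))
for n,b in dict(ball=(147.2,242.3),spool=(181.1,231),tweez=(161.3,195.1),cup=(114.9,243.4),nip=(368.7,230.4),scr=(376.6,201.6)).items(): print(n,R(onz(ct,b,0)))
E
python3 m.py
```

```text
loupe [422.1, 45.1, 13.0] [0.8, 0.1, 0.6, 0.4]
tread [494.1, -171.6, 62.5] [1.8, 0.2, 1.4, 1.1]
tread net [504.8, -170.9, 56.0] [1.7, 0.2, 1.4, 1.0]
hook net [538.5, -171.0, 27.5] [2.5, 0.4, 2.0, 1.6]
shaft net [592.5, -152.7, 56.6] [4.8, 0.8, 3.9, 2.9]
box net [649.3, -150.8, -5.9] [6.0, 0.7, 5.1, 3.4]
lid farL [694.1, -80.8, 47.5] [0.5, 0.1, 0.4, 0.3]
lid farR [709.9, -213.5, 42.4] [1.1, 0.2, 1.0, 0.7]
lid nearR [606.1, -221.5, 53.1] [0.8, 0.1, 0.6, 0.5]
lid nearL [591.9, -90.8, 48.2] [1.5, 0.2, 1.3, 0.9]
base nearL [450.3, -110.9, 6.9] [1.3, 0.2, 1.1, 0.8]
base nearR [463.9, -207.5, -0.6] [0.1, 0.0, 0.0, 0.0]
ball [427.0, 252.4, 0.0]
spool [461.1, 157.7, 0.0]
tweez [563.5, 219.7, 0.0]
cup [422.0, 343.6, 0.0]
nip [474.4, -379.6, 0.0]
scr [558.3, -404.3, 0.0]
```

```bash
cat >> h.py <<'E'
from scipy.spatial.transform import Rotation as Ro
q0=np.array([0.56432362,0.4258625,-0.42720815,-0.56362504])
# exact down orientation: tool y=(0,0,-1); yaw = direction of tool x
def down(yaw):
    x=np.array([np.cos(yaw),np.sin(yaw),0]);y=np.array([0,0,-1.]);z=np.cross(x,y)
    return Ro.from_matrix(np.c_[x,y,z]).as_quat()
R_=lambda a,n=1:np.round(a,n).tolist()
E
python3 - <<'E'
from h import *
print(R_(Ro.from_quat(q0).as_matrix(),3))
for yaw in (0.11+np.pi/2,0.11-np.pi/2):
  for X in ([494,-172,220],[494,-172,60],[650,-152,150],[422,45,60],[494,-172,28]):
    s=r.solve_ik(X,down(yaw)); print(round(yaw,2),X,None if s is None else R_(s,2))
E
```

```text
[[0.272, -0.001, -0.962], [0.962, -0.002, 0.272], [-0.002, -1.0, 0.0]]
1.68 [494, -172, 220] [-0.55, 0.39, 1.69, -0.0, 1.06, -2.23]
1.68 [494, -172, 60] [-0.55, 0.65, 1.82, -0.0, 0.67, -2.23]
1.68 [650, -152, 150] [-0.4, 0.67, 1.38, -0.0, 1.09, -2.08]
1.68 [422, 45, 60] [-0.16, 0.58, 2.06, -0.0, 0.49, -1.84]
1.68 [494, -172, 28] [-0.55, 0.71, 1.83, -0.0, 0.6, -2.23]
-1.46 [494, -172, 220] [-0.55, 0.39, 1.69, -0.0, 1.06, 0.91]
-1.46 [494, -172, 60] [-0.55, 0.65, 1.82, -0.0, 0.67, 0.91]
-1.46 [650, -152, 150] [-0.4, 0.67, 1.38, -0.0, 1.09, 1.06]
-1.46 [422, 45, 60] [-0.16, 0.58, 2.06, -0.0, 0.49, 1.3]
-1.46 [494, -172, 28] [-0.55, 0.71, 1.83, -0.0, 0.6, 0.91]
```

Run:
```python
from h import *
import pickle
o=down(1.68); D={}
def go(n,X):
    r.reach(X,o); r.wait(0.1); D[n]=shot('wrist',n+'.png'); 
    D[n+'m']={l:[(R_(px(d['point'])),round(d['p'],2)) for d in r.mark_of('wrist',l)[:2]] for l in ['loupe_mid','box','shaft','hook_gate','tread']}
    print(n,r.get_clock(),R_(r.get_ee_pos()),R_(r.get_ft_force()),D[n+'m'])
go('a',[430,20,220]); go('b',[470,-130,230]); go('c',[470,-220,230])
pickle.dump(D,open('D.pkl','wb'))
```

```text
a 4.575 [430.0, 20.2, 220.0] [0.7, -0.1, 0.4] {'loupe_mid': [([281.0, 165.7], 0.69)], 'box': [([79.7, 246.3], 0.29)], 'shaft': [], 'hook_gate': [([79.2, 245.6], 0.85)], 'tread': [([61.8, 223.2], 0.73)]}
b 5.6417 [469.9, -129.2, 230.1] [0.3, -0.3, -0.0] {'loupe_mid': [([417.9, 143.0], 0.61)], 'box': [([224.4, 298.1], 0.72)], 'shaft': [([220.7, 277.1], 0.63)], 'hook_gate': [([218.2, 224.9], 0.79)], 'tread': [([212.9, 198.8], 0.88)]}
c 6.4917 [470.1, -219.2, 230.1] [-0.1, 0.6, 0.0] {'loupe_mid': [([497.1, 153.1], 0.98)], 'box': [], 'shaft': [([300.6, 282.5], 0.97)], 'hook_gate': [([298.6, 228.6], 0.9), ([94.8, 220.9], 0.3)], 'tread': [([303.1, 207.9], 0.82)]}
```

View pics/a.png

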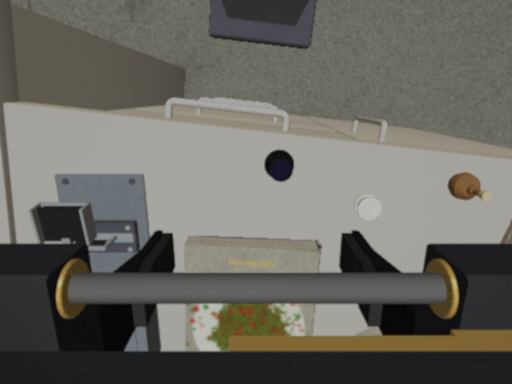

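View pics/b.png

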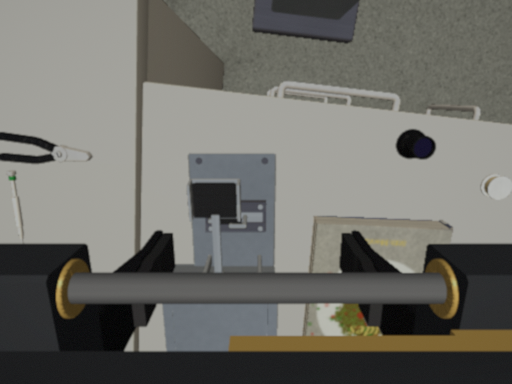

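View pics/c.png

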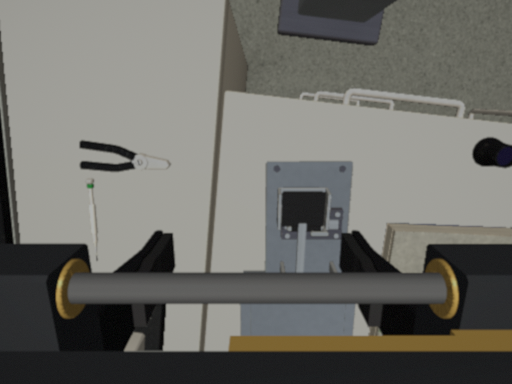

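Run:
```python
from h import *
import pickle
D=pickle.load(open('D.pkl','rb'))
for l in ['loupe_mid','shaft','hook_gate','tread']:
    ob=[(D[k],D[k+'m'][l][0][0]) for k in 'abc' if D[k+'m'][l]]
    X,e=tri(ob); print(l,R_(X),R_(e))
```

```text
loupe_mid [422.9, 46.7, 17.4] [0.1, 0.3, 0.1, 1.2, 0.1, 0.9]
shaft [589.7, -155.5, 52.8] [0.1, 1.0, 0.1, 1.0]
hook_gate [531.0, -164.6, 41.2] [0.1, 0.6, 0.4, 1.9, 0.2, 2.5]
tread [495.8, -168.8, 65.8] [0.4, 0.2, 0.9, 0.3, 0.5, 0.1]
```

Run:
```python
from h import *
import pickle
D=pickle.load(open('D.pkl','rb'))
t=lambda n,b,c:print(n,*[R_(v) for v in tri([(D['b'],b),(D['c'],c)])])
for k in 'bc':
    i=cv2.imread(f'pics/{k}.png'); x0={'b':150,'c':230}[k]
    cv2.imwrite(f'pics/{k}z.png',cv2.resize(i[140:290,x0:x0+160],None,fx=4,fy=4,interpolation=cv2.INTER_CUBIC))
t('boltL',(198,160),(277,168));t('boltR',(265,160),(342,168))
t('tread',(216,200),(303.5,208))
```

```text
boltL [468.5, -195.3, 11.7] [0.0, 0.0, 0.0, 0.0]
boltR [461.6, -119.1, 4.6] [0.0, 0.1, 0.0, 0.1]
tread [497.8, -166.9, 60.8] [0.0, 0.3, 0.0, 0.3]
```

View pics/bz.png

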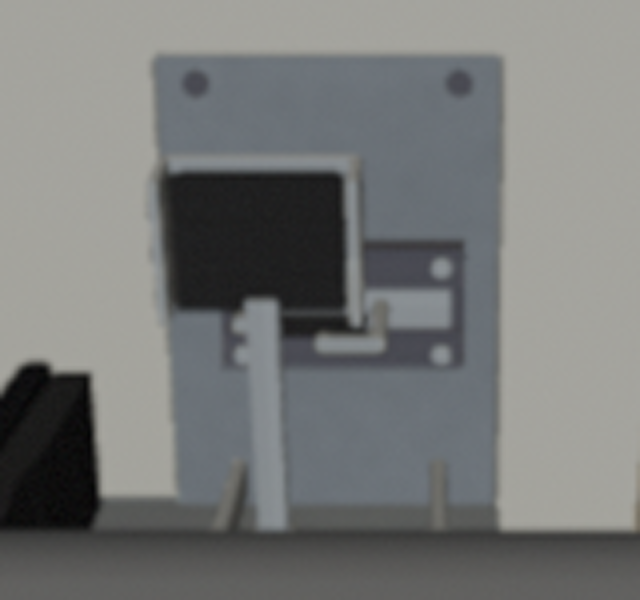

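View pics/cz.png

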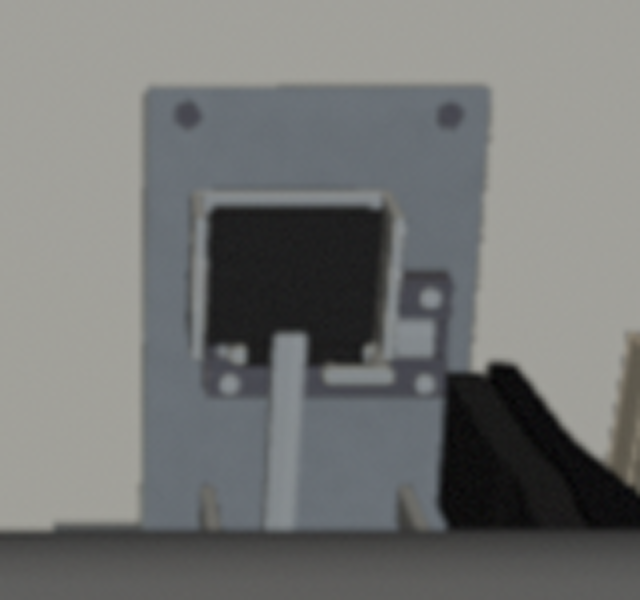

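```bash
cat >> h.py <<'E'
yaw=0.105; ex=np.array([np.cos(yaw),np.sin(yaw),0]); ey=np.array([-np.sin(yaw),np.cos(yaw),0]); ez=np.array([0,0,1.])
O=down(yaw+np.pi/2)
T0=np.array([496.5,-168,0])
def st(n=''): print(n,round(r.get_clock(),2),'box-rel',R_([(r.get_ee_pos()-T0)@ex,(r.get_ee_pos()-T0)@ey,r.get_ee_pos()[2]]),'F',R_([r.get_ft_force()@ex,r.get_ft_force()@ey,r.get_ft_force()[2]]))
E
python3 - <<'E'
from h import *
r.set_gripper(0.0)
r.reach(T0+3*ey+90*ez,O); r.wait(0.2); st('above')
h=r.move_straight(T0+3*ey+55*ez,rate=20,contact_N=2.5); st(('touch',h))
shot('scene','s1.png')
E
```

```text
above 8.88 box-rel [1.1, 1.4, 91.8] F [0.5, -0.1, 0.3]
('touch', True) 10.05 box-rel [-0.3, 3.1, 64.7] F [0.1, 0.3, 4.4]
```

```bash
python3 - <<'E'
from h import *
h=r.move_straight(T0+3*ey+2*ex+16*ez,rate=22,contact_N=8.5); st(('press',h)); r.wait(0.2); st()
shot('scene','s2.png'); shot('wrist','w2.png')
E
python3 -c "
import cv2
i=cv2.imread('pics/s2.png');cv2.imwrite('pics/s2z.png',cv2.resize(i[110:240,240:400],None,fx=4,fy=4))"
```

```text
('press', True) 11.59 box-rel [1.9, 2.9, 29.7] F [-2.6, 0.7, 12.2]
 11.79 box-rel [1.8, 2.9, 30.1] F [-0.8, 1.4, 10.6]
```

View pics/s2z.png

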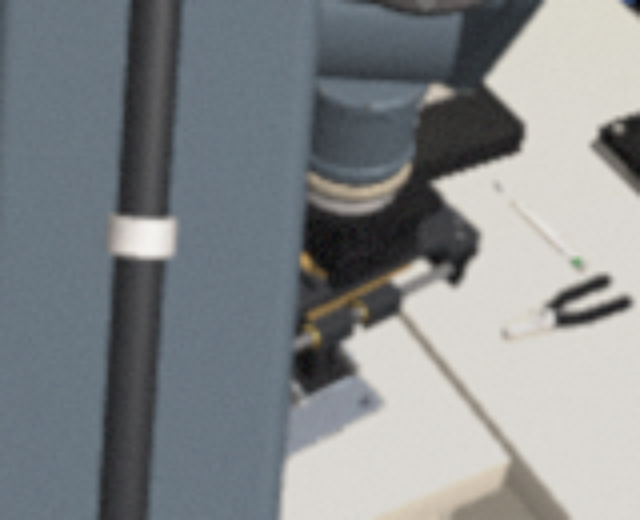

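View pics/w2.png

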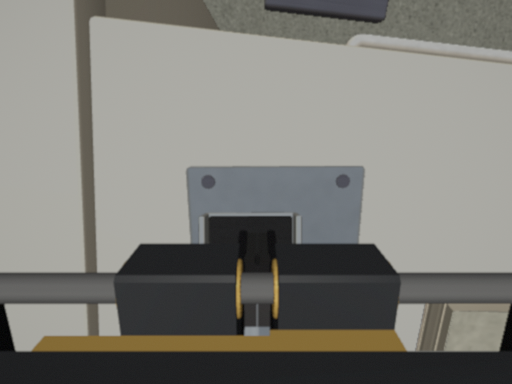

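Run:
```python
from h import *
b=r.get_ee_pos()
for d in (0.5,1.0,1.5,2.0):
    r.move_straight(T0+2.9*ey+1.9*ex+(29.7-d)*ez,rate=10,contact_N=7); r.wait(0.1); st(d)
    if r.get_ft_force()[2]>13.5: break
```

```text
0.5 12.24 box-rel [1.9, 2.9, 30.0] F [-0.9, 1.0, 11.8]
1.0 12.59 box-rel [1.9, 2.9, 29.6] F [-1.1, 0.7, 13.2]
1.5 12.94 box-rel [2.0, 2.9, 29.3] F [-1.3, 1.1, 13.8]
```

Run:
```python
from h import *
p=r.get_ee_pos(); z=28.2
for y in list(range(6,19,3))+[20,21.5,23,24.5,26,27.5,29,30.5,32,33]:
    h=r.move_straight(T0+1.9*ex+y*ey+z*ez,rate=20,contact_N=6); st((y,h))
    F=r.get_ft_force()
    if h or abs(F@ey)>8.5 or np.linalg.norm(F)>17: break
```

```text
(6, False) 13.25 box-rel [2.1, 5.3, 29.3] F [-2.7, -0.5, 13.6]
(9, False) 13.55 box-rel [2.1, 8.1, 29.4] F [-2.5, -2.7, 14.1]
(12, False) 13.85 box-rel [2.1, 11.1, 29.4] F [-3.0, -1.7, 13.4]
(15, False) 14.15 box-rel [2.1, 14.0, 29.4] F [-3.8, -3.3, 13.3]
(18, False) 14.45 box-rel [2.1, 16.9, 29.4] F [-4.2, -2.6, 15.2]
(20, False) 14.7 box-rel [2.1, 18.9, 29.4] F [-2.7, -1.9, 15.1]
(21.5, False) 14.95 box-rel [2.1, 20.3, 29.4] F [-2.9, -2.6, 15.1]
(23, False) 15.2 box-rel [2.1, 21.8, 29.3] F [-2.5, -2.1, 13.8]
(24.5, False) 15.45 box-rel [2.2, 23.3, 29.4] F [-3.9, -3.2, 14.8]
(26, False) 15.7 box-rel [2.2, 24.7, 29.4] F [-3.8, -2.9, 14.4]
(27.5, False) 15.95 box-rel [2.2, 26.2, 29.4] F [-2.7, -3.4, 13.9]
(29, False) 16.2 box-rel [2.3, 26.9, 29.4] F [-3.8, -6.6, 14.0]
(30.5, False) 16.45 box-rel [2.5, 27.6, 29.5] F [-5.2, -7.8, 13.8]
(32, False) 16.7 box-rel [2.7, 28.7, 29.5] F [-5.4, -9.4, 13.1]
```

```bash
python3 - <<'E'
from h import *
shot('wrist','w3.png')
for d in (2,4,6,8,10,12,14):
    r.move_straight(T0+2.2*ex+32*ey+(28.2+d)*ez,rate=20); st(d)
shot('wrist','w4.png')
E
python3 -c "
import cv2,numpy as np
a=cv2.imread('pics/w3.png')[150:290,160:400];b=cv2.imread('pics/w4.png')[150:290,160:400]
cv2.imwrite('pics/w34.png',cv2.resize(np.hstack([a,b]),None,fx=1.65,fy=1.65))"
```

```text
2 17.0 box-rel [2.7, 29.8, 30.9] F [-3.5, -6.3, 8.4]
4 17.25 box-rel [2.6, 30.5, 32.6] F [-2.5, -3.6, 4.9]
6 17.5 box-rel [2.5, 31.0, 34.5] F [-1.7, -3.3, 6.0]
8 17.75 box-rel [2.2, 31.5, 36.2] F [-0.0, -4.1, 3.1]
10 18.0 box-rel [1.8, 32.8, 38.2] F [-0.6, -0.2, 3.0]
12 18.25 box-rel [2.0, 32.7, 40.0] F [-0.2, 1.0, 0.4]
14 18.5 box-rel [2.2, 32.1, 42.2] F [0.1, -0.4, -0.8]
```

View pics/w34.png

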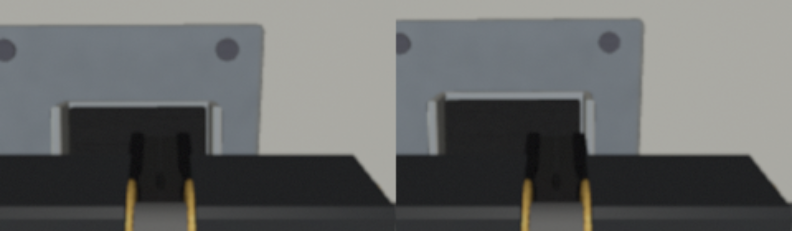

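Run:
```python
from h import *
import pickle
r.move_straight(T0+2*ex+30*ey+110*ez,rate=120); st()
r.reach([450,-60,230],O); c=shot('wrist','w5.png'); D={'w5':c}
D['t']=shot('top','t5.png')
print(r.mark_of('wrist','tread')[:2],r.get_clock())
pickle.dump(D,open('D5.pkl','wb'))
```

```text
19.27 box-rel [1.6, 30.2, 109.7] F [-0.6, 0.3, -0.5]
[{'point': [0.3326, 0.5266], 'p': 0.87}] 20.0667
```

View pics/w5.png

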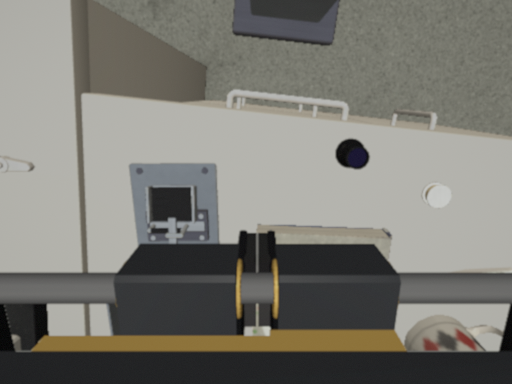

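View pics/t5.png

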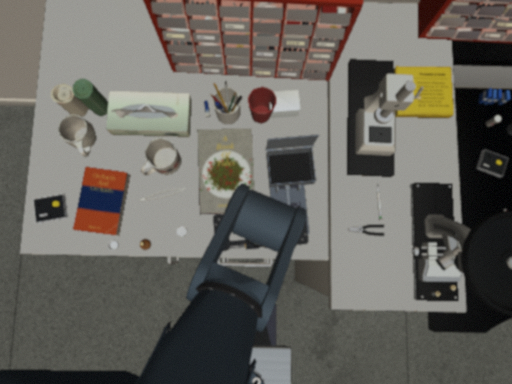

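Run:
```python
from h import *
L=np.array([422.9,46.7,0])
import pickle
D=pickle.load(open('D5.pkl','rb')); a=pickle.load(open('D.pkl','rb'))
print('check', R_(proj(D['w5'],[422.9,46.7,17])), R_(proj(a['a'],[422.9,46.7,0])),R_(proj(a['a'],[422.9,46.7,34])))
r.set_gripper(1.0)
r.reach(L+[0,0,110],O); shot('wrist','w6.png'); st()
m=r.mark_of('wrist','loupe_mid'); print([(R_(px(d['point'])),d['p']) for d in m[:2]])
c=r.read_camera('wrist'); print(R_(proj(c,L+[0,0,17])))
if m: print(R_(onz(c,px(m[0]['point']),17)))
```

```text
check [354.5, 153.6] [279.9, 162.4] [282.1, 168.6]
 22.32 box-rel [-48.6, 220.2, 110.9] F [1.3, -0.3, 0.0]
[([255.6, 196.1], 0.73)]
[258.5, 194.6]
[424.3, 44.5, 17.0]
```

View pics/w6.png

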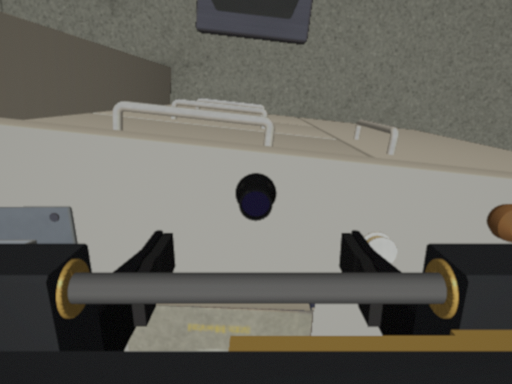

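```bash
python3 - <<'E'
from h import *
L=np.array([423.5,45.6,0])
h=r.move_straight(L+[0,0,7.0],ori=O,rate=90,contact_N=6); st(h)
r.set_gripper(0.0); r.wait(0.1); st(r.get_width()*87)
r.move_straight(L+[0,0,100],rate=90); st(r.get_width()*87)
shot('wrist','w7.png'); shot('scene','s7.png')
E
cd pics; python3 -c "
import cv2
i=cv2.imread('s7.png');cv2.imwrite('s7z.png',cv2.resize(i[120:300,180:420],None,fx=3,fy=3))"
```

```text
False 23.72 box-rel [-49.9, 220.0, 7.4] F [-0.3, -0.7, -0.7]
33.887774557159354 24.74 box-rel [-50.2, 220.1, 7.0] F [1.0, -0.4, 0.9]
33.93162001432333 25.93 box-rel [-50.5, 220.1, 99.7] F [-0.2, -0.3, -0.6]
```

View pics/s7z.png

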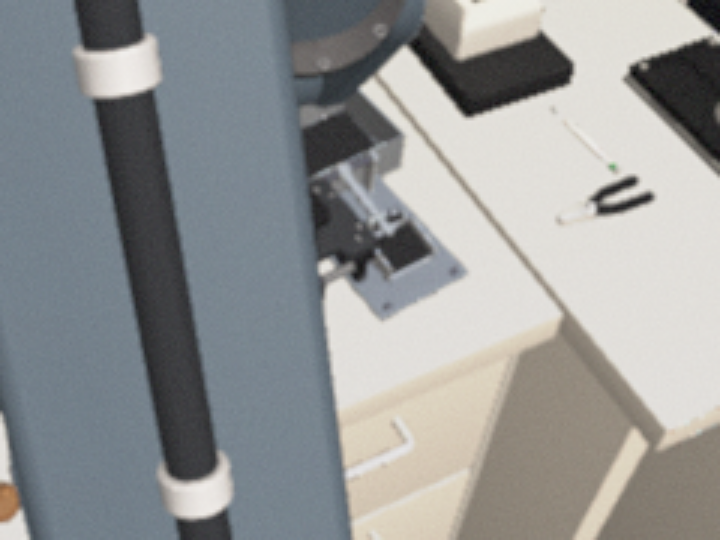

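View pics/w7.png

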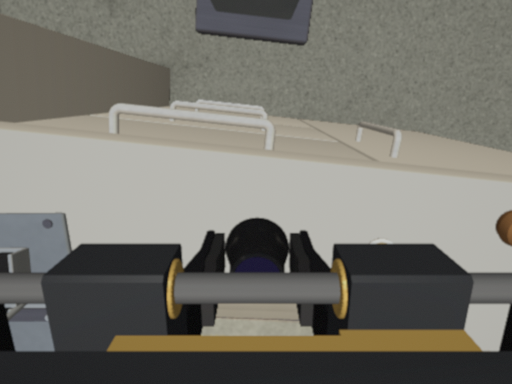

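Run:
```python
from h import *
B=np.array([650.5,-151.6,0])-14*ex
r.reach(B+[0,0,150],O); st(r.get_width()*87)
print(R_(r.get_ee_pos()))
shot('top','t8.png'); shot('wrist','w8.png'); shot('scene','s8.png')
```

```text
33.53572361061089 27.16 box-rel [139.4, 1.7, 149.0] F [-0.4, -0.1, -1.3]
[635.0, -151.6, 149.0]
```

View pics/w8.png

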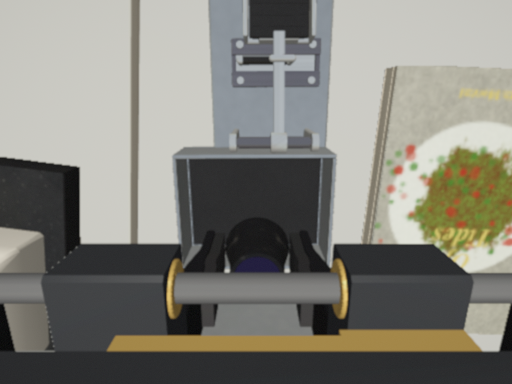

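View pics/t8.png

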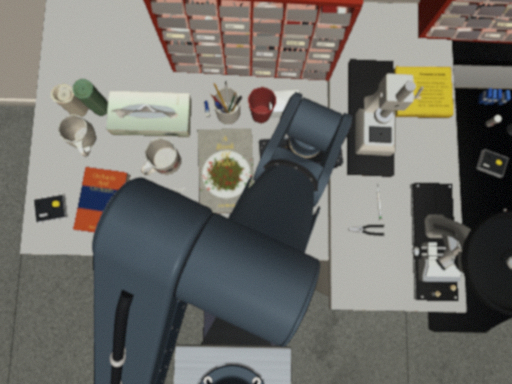

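View pics/s8.png

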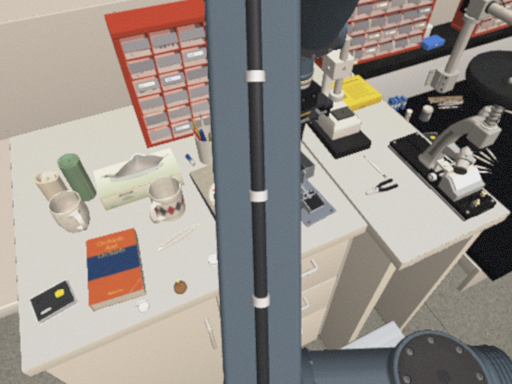

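Run:
```python
from h import *
B=np.array([650.5,-151.6,0])-14*ex
c=r.read_camera('wrist')
for uv in [(178,151),(333,151)]:
    X=onz(c,uv,48); d=X-(B+14*ex); print('rim corner box xy',R_([d@ex,d@ey]))
h=r.move_straight(B+[0,0,30],ori=O,rate=80,contact_N=4); st(h)
if not h:
    h=r.move_straight(B+[0,0,8],rate=15,contact_N=2); st(h)
```

```text
rim corner box xy [-51.3, -59.9]
rim corner box xy [-51.4, 61.8]
False 29.01 box-rel [141.3, -0.1, 30.6] F [-0.4, 0.3, -0.8]
True 30.21 box-rel [140.8, 0.2, 10.0] F [0.1, -0.4, 4.2]
```

Run:
```python
from h import *
B=np.array([650.5,-151.6,0])-14*ex
r.move_straight(B+[0,0,10.7],rate=15); st()
r.set_gripper(0.6); r.wait(0.1); st(r.get_width()*87)
r.move_straight(B+[0,0,70],rate=60)
r.move_straight(B+[0,0,160],rate=150); r.wait(0.1); shot('wrist','w9.png'); st()
m=r.mark_of('wrist','loupe_mid'); c=r.read_camera('wrist')
for d in m[:1]:
    X=onz(c,px(d['point']),21)-(B+14*ex); print(d['p'],R_([X@ex,X@ey]))
```

```text
30.48 box-rel [140.6, 0.3, 10.4] F [-0.4, 0.7, -0.5]
52.53233227691956 31.24 box-rel [140.9, 0.2, 10.7] F [0.2, 0.1, -0.5]
 33.28 box-rel [140.0, 0.6, 158.4] F [0.5, -0.2, 0.0]
```

View pics/w9.png

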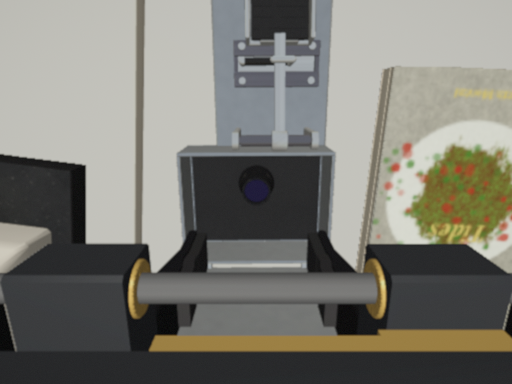

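Run:
```python
from h import *
c=r.read_camera('wrist')
for u in (247,281,315):
    X=onz(c,(u,30),42)-T0; print(R_([X@ex,X@ey]))
r.set_gripper(0.0)
r.reach(T0+1*ex+26*ey+110*ez,O)
h=r.move_straight(T0+1.5*ex+26*ey+50*ez,rate=70,contact_N=4); st(h)
r.wait(0.1)
if not h:
    h=r.move_straight(T0+2*ex+26*ey+25*ez,rate=20,contact_N=2.5); st(h)
shot('wrist','w10.png')
```

```text
[14.4, -6.6]
[14.4, 19.1]
[14.4, 44.8]
False 36.17 box-rel [1.8, 25.8, 50.3] F [0.2, 1.1, 0.6]
True 36.98 box-rel [2.0, 25.8, 37.8] F [-0.6, -0.1, 4.9]
```

View pics/w10.png

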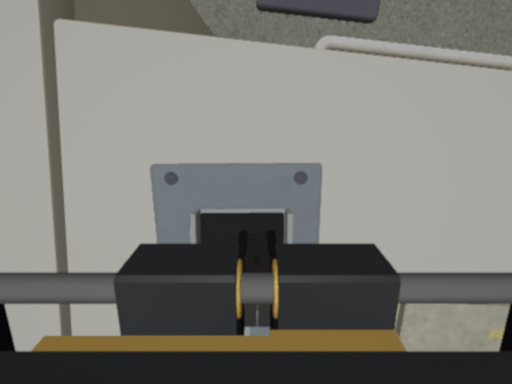

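Run:
```python
from h import *
r.move_straight(T0+2*ex+24*ey+52*ez,rate=80)
r.move_straight(T0+2*ex+18*ey+50*ez,rate=60)
h=r.move_straight(T0+2*ex+18*ey+31.5*ez,rate=30,contact_N=13); st(h)
for z in (30.2,29.2,28.6,28.0):
    h=r.move_straight(T0+2*ex+18*ey+z*ez,rate=12,contact_N=8); st((z,h))
    if r.get_ft_force()[2]>13: break
```

```text
False 38.39 box-rel [3.5, 16.0, 32.1] F [-0.2, -2.8, 6.6]
(30.2, False) 38.65 box-rel [3.7, 15.9, 31.3] F [0.0, -3.5, 9.1]
(29.2, False) 38.9 box-rel [3.9, 15.9, 30.6] F [-1.1, -3.2, 11.4]
(28.6, False) 39.15 box-rel [3.9, 15.9, 30.2] F [-1.4, -2.2, 13.6]
```

Run:
```python
from h import *
for y in (14,10,6,2,-1,-3,-5,-7):
    h=r.move_straight(T0+2*ex+y*ey+28.8*ez,rate=25,contact_N=7); st((y,h))
    if h or np.linalg.norm(r.get_ft_force())>17.5: break
r.wait(0.2); st(); shot('wrist','w11.png')
```

```text
(14, False) 39.46 box-rel [4.0, 11.3, 30.4] F [-2.3, -5.0, 12.2]
(10, False) 39.77 box-rel [4.0, 7.3, 30.5] F [-1.8, -4.8, 13.1]
(6, False) 40.08 box-rel [3.9, 3.4, 30.4] F [-1.2, -4.4, 12.7]
(2, False) 40.38 box-rel [3.9, -0.5, 30.4] F [-1.7, -3.6, 11.5]
(-1, False) 40.65 box-rel [3.9, -2.0, 30.4] F [1.3, 2.3, 13.2]
(-3, False) 40.9 box-rel [3.8, -3.0, 30.3] F [1.5, 3.6, 13.5]
(-5, False) 41.15 box-rel [3.6, -4.1, 30.2] F [2.9, 6.9, 14.7]
(-7, False) 41.4 box-rel [3.0, -5.5, 30.1] F [2.3, 7.5, 14.6]
 41.6 box-rel [2.9, -5.4, 30.1] F [2.1, 7.1, 14.2]
```

View pics/w11.png

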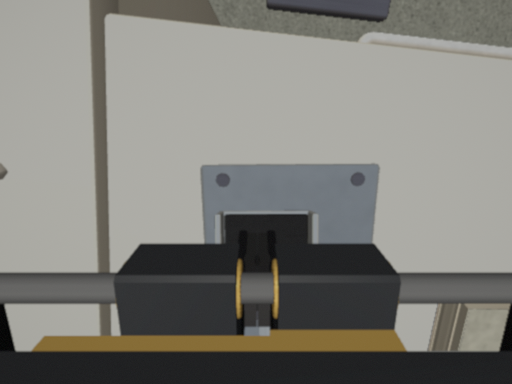

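```bash
python3 - <<'E'
from h import *
r.move_straight(T0+2.5*ex-4*ey+29.5*ez,rate=10); st()
for z in (36,44,52,58,62,66,70):
    r.move_straight(T0+(2.5-2*(z-30)/30)*ex-3.5*ey+z*ez,rate=22 if z<58 else 15); st(z)
r.move_straight(T0+0*ex-3.5*ey+130*ez,rate=100); st()
r.reach([450,-60,230],O); shot('wrist','w12.png'); st()
r.move_joints(np.array(r.get_joint_positions())+np.array([1.0,0,0,0,0,0])); shot('scene','s12.png'); shot('top','t12.png');st()
E
cd pics; python3 -c "
import cv2
i=cv2.imread('s12.png');cv2.imwrite('s12z.png',cv2.resize(i[110:310,120:400],None,fx=2.8,fy=2.8))"
```

```text
42.11 box-rel [2.9, -3.5, 30.5] F [-0.4, 2.5, 11.7]
36 42.56 box-rel [1.7, -3.1, 36.3] F [-1.2, 1.6, 5.7]
44 43.08 box-rel [0.7, -3.0, 44.3] F [-3.0, 1.4, 4.9]
52 43.59 box-rel [0.4, -3.1, 52.5] F [-3.2, 1.8, 6.6]
58 44.14 box-rel [0.6, -3.3, 58.3] F [-1.9, 2.1, 4.5]
62 44.56 box-rel [0.9, -3.6, 62.3] F [0.2, 2.0, 4.9]
66 44.98 box-rel [0.5, -4.0, 66.0] F [0.9, -0.8, 1.4]
70 45.39 box-rel [-0.5, -3.4, 69.9] F [0.1, -0.3, 0.1]
 46.14 box-rel [-0.3, -3.3, 129.7] F [-0.4, -0.3, -0.7]
 46.87 box-rel [-34.5, 111.4, 229.1] F [0.2, 0.5, 0.6]
 48.57 box-rel [-146.0, 531.9, 229.0] F [0.3, -0.1, -0.7]
```

View pics/s12z.png

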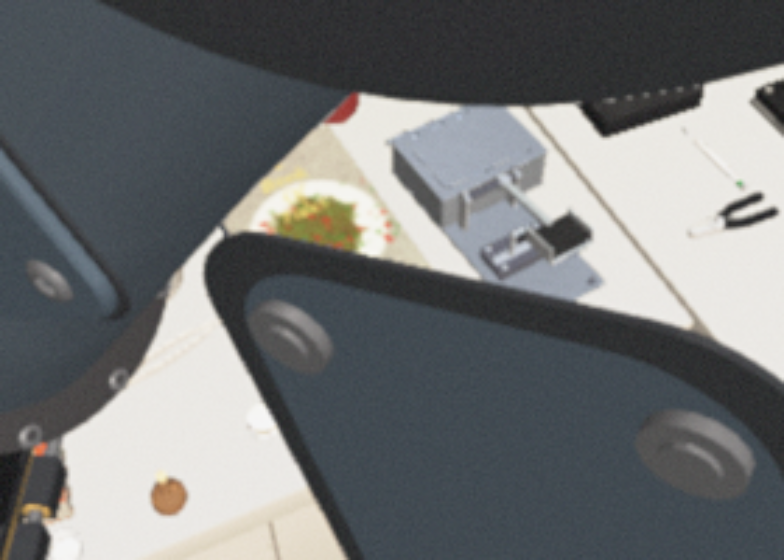

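View pics/t12.png

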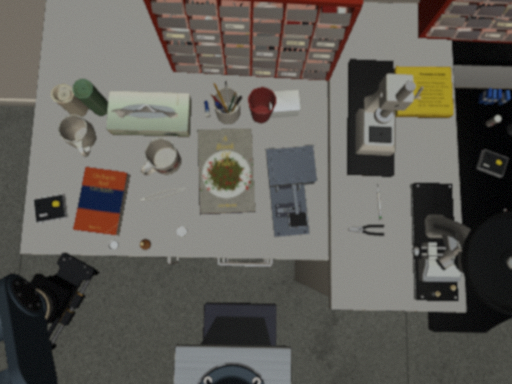

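The lid is shut, the pedal is up and unhooked, the tools lie where they did, and the robot is clear. Handing in.

```bash
python3 -c "
from rig import r
print(r.hand_in(),r.get_clock())"
```

```text
the job is handed in; nothing more can be done
the job is handed in; nothing more can be done
```

The loupe is in the dust box with the lid shut, and I handed the job in at about 48.6 s of the 72 s allowed. Hand-in gives no verdict, so success is judged only from my own checks below.

**Hooking the pedal:** I pressed it to its stop at about 13–14 N and slid it to +y until the side force rose at the upright. I then let it up into the hook. A picture afterwards showed the lid open with the robot off the pedal.

**Placing the loupe:** I gripped it at 34 mm and lowered it until it touched the box floor, then let go. It showed upright in the wrist picture, in about the middle of the box across its width.

**Closing the lid:** I pressed the pedal down again, slid it fully back to -y and eased it up at 15–22 mm/s. Contact ended at about the tread's rest height, around 65 mm.

**Last checks:**
- **Forces:** The largest total force I read at the tool was about 17 N.
- **Final pictures:** They show the lid shut, the pedal up and unhooked, the arm clear, and the other tools apparently where they were. I did not measure the tools again.
- **Loupe under the lid:** I could not see it once the lid was shut. The detector also missed it in the box, so its place rests on the arm's position when I let go and on the picture.
- **Pedal travel disagreed:** While hooking it, the fingers moved about 26 mm, but the pictures showed the pedal only about 19 mm across. The fingers had slipped about 7 mm on the tread. The hook held anyway.

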